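Square up a tacked lug in the welding fixture and hold it

ROBOT

A 6-joint arm with a two-finger parallel gripper is mounted at the origin on a cart in front of the work surface, level with it; the furniture and walls round the work are solid. World frame = base frame: x ahead of the robot, y to its left, z up, the work surface at z = 0. Lengths are in m, angles in rad, forces in N, time in s.
With the tool pointing down it reaches from about 0.25 to 0.775 m from the base axis. Payload 4 kg.
Tool frame: the origin (TCP) lies at the centre of the arm's flange, where the gripper is bolted on; the fingertips stand 199 mm ahead of it and the grasp point (between the pads) lies 180 mm ahead of it (robot.tcp_to_tips is the z of the fingertips in the tool frame, in m); z points along the fingers, y is the line along which they close (so a half turn about z gives the same grasp; the last joint's range is limited). The gripper opens to 94 mm and grips with 3 to 60 N. Pads are 16 mm wide; open, the fingers measure 119 mm over their backs; the gripper's body (75 mm by 177 mm) begins 78 mm behind the grasp point.
Start: joints at [-1.381, 0.087, 1.371, -0, 1.684, -0.103], TCP at [0.159, -0.527, 0.405] pointing down, gripper open.
Joint ranges: [-3.1, 3.1], [-0.76, 2.03], [0.27, 2.55], [-1.08, 4.22], [0.17, 2.65], [-2.57, 2.57]. Speed limits (rad/s): [2.79, 2.79, 3.14, 3.14, 3.14, 3.14].

INTERFACE

Orientations are given as [roll, pitch, yaw] about the fixed x, y, z axes, in that order (R = Rz(yaw) Ry(pitch) Rx(roll)).
In Python, from bench import robot gives the robot as it stands.
- The arm moves only by the tool play_rows, never from a script. Its arguments are lists of equal length, an entry for each row: "translation": the shift along the tool's x, y, z scaled (see below), a list of three; "twist": the turn, a rotation vector about the tool's x, y, z scaled (see below), a list of three; "gripper": the opening, from -1 (shut) to 1 (fully open). A call has 1 to 8 rows; each row shifts and turns the commanded pose from where the row before left it, along the tool's axes as they then stand; what a row does not reach is not made up. The controller multiplies each number of a shift by 0.04 m and each number of a turn by 0.1 rad. A row lasts 1/10 s, in which the tool goes at most 50 mm and 8.59 degrees, less where a joint would pass 70% of its speed; a pose out of reach is approached as far as the arm can. A call with a number of a shift or a turn outside -1 to 1 is refused whole. A call with a gripper value outside its range is refused whole. The fingers move at their own pace and stop on an object; the grip force is fixed at half the most. Time passes only in rows, so rows that do not move let the fingers close. It gives the time, the measured TCP pose, the force, the opening and the grip force at its end, in the units of the state.
- robot.get_obs(): the state, without advancing time (a new reading comes with each control period).
- robot.snapshot(name): name is "scene" or "top"; returns the picture (400x640x3 uint8, red, green, blue); there is no depth.
- robot.camera_model(name): a dict with "camera_matrix" (3x3 intrinsics, pixels), "rvec" (rotation vector, rad) and "tvec" (3), from world to camera coordinates, as OpenCV has them. Camera axes: x right, y down, z forward; pixel columns grow to the right and rows downward; lengths in m; the calibration is good to about 2 mm. A picture is of the moment at which its call begins. camera_model takes no time and is no camera call.
- robot.close_job(): hands the job in; it is judged then, once.
Trained networks look in the newest picture that a camera, given by its name, has taken for a name from the list of things; names that differ only in an ending like _2 or _b are one class to them, and where a whole thing is asked for, a point or a joint stands for the part that bears it (a point fixed in the world has none). Each returns a list of dicts, best first, with "score" (0 to 1); they miss things now and then, are a little off and sometimes report something else, mostly with a low value. They report only what shows in the picture. A call takes as long as a camera call. They do not tell look-alikes from the thing itself.
- robot.recognise(name, camera): "centre" ([x, y, z] in m, in world coordinates, good to about 4 mm: the middle of the surface that is visible of it).
- robot.spot_point(name, camera): "centre" ([x, y, z] in m, in world coordinates, good to about 4 mm: a listed point, or the origin of a listed thing).
The state is a dict: "time": time; "joint_positions": joint angles; "qvel": joint speeds; "joint_torque": joint torques, N m; "tool_pos": TCP position; "ee_rot": TCP orientation; "wrist_force": force on the tool from outside, world axes, zero at the start; "wrist_torque": the same for the moment, N m; "width": finger opening in m; "finger_force": force on a finger pad.
Only numpy, scipy, OpenCV 4.12 (cv2) and the standard library are available. Lean on these libraries where they do the work, as an engineer would, in place of code of your own. Each camera call takes 0.05 s, during which the arm holds its last target. There are 200 camera calls.

TASK

The lug on the foot plate in the welding fixture is tacked along one edge only and leans over. Swing the toggle clamp shut over centre so that it locks down on the foot plate, then push the engineer's try square, standing on its stock in line with the foot plate, into the corner until the stock sits flat on the foot plate and the blade bears on the lug along its height and brings it upright. Finish while still holding the square pressed into the corner, ready for the second tack, and leave the other things on the table where they are.

Things in the scene. Friction and masses are not known exactly. Their poses are not given: they have to be found in the camera images.
- clamp_handle (a joint): Toggle clamp handle: 0 = fully open (71 deg above level, arm lifted); grows as it swings down, away from the workpiece; dead centre at 1.05; locked on its stop at 1.17 (4 deg above level). The rubber foot meets the foot plate at about 0.75, then a push of about 6 N at the grip takes it over centre, where it stays. Friction 0.12 Nm holds it open.
- clamp_hinge (a point): Hinge axis of the clamp handle, midway between its cheeks, 54 mm above the table; axes are the fixture's: x across it (the hinge axis), y along it from workpiece to clamp, z up. The fixture is a steel plate 104 x 270 x 12 mm fixed to the table, clamp at its +y end.
- handle_grip (a point): Middle of the clamp handle's round black grip, 65 mm from clamp_hinge; y points outwards along the handle, x along the hinge axis. The grip is 16 to 19 mm thick and covers 34 to 96 mm from the hinge. It can be pinched across x and led along its arc, turning between the fingers and lagging a little, and pushed down at the end.
- clamp_pad: Sprung rubber foot on the end of the clamp arm, 14 mm across. Locked, it presses on the foot plate behind the lug with about 11 N.
- workpiece: Steel workpiece: foot plate 60 x 130 x 8 mm, lying loose between dowel pins (1 to 2 mm play; pins 12 mm high) on the 12 mm fixture plate; the lug stands on it. Origin: centre of its underside; x across, y along it towards the clamp, z up.
- corner (a point): Inside corner: middle of the line where the lug's face (looking to the workpiece's -y) meets the foot plate's top, 30 mm to +y of the workpiece's origin and 20 mm above the table; axes as the workpiece's. Small tack welds lie 21 to 29 mm to either side in x. The foot plate reaches 95 mm from here to -y. The lug leans about this line.
- lug (a joint): Lean of the lug, a plate 60 mm wide (x), 60 mm high, 8 mm thick with two holes near its top: 0 = square to the foot plate, positive = leaning to -y over the free part of the foot plate, where the square goes. Starts at 0.08 to 0.13 rad. Bringing it upright takes about 5 N near its top; let go, it springs back to about 0.07.
- lug_top (a point): Middle of the lug's upper edge on the face that looks to the workpiece's -y, 60 mm above the corner.
- square: Steel try square, 0.28 to 0.42 kg, standing on its stock. Stock: bar 87 mm long (y), 18 mm wide (x), 16 mm high. Blade: 5 mm thick (x), 24 mm wide (y), rising to 130 mm at the stock's +y end. Origin: on the stock's underside, 45 mm to -y of the blade's outer (+y) edge, the edge that bears on the lug; z up along the blade.
- square_blade (a point): Middle of the blade's width and thickness, 90 mm above the stock's underside, 12 mm inside the blade's outer edge; axes as the square's. The place to grip it (5 mm thick, fingers closing along x).
- square_heel (a point): Outer lower corner of the square, where the line of the blade's outer edge meets the plane of the stock's underside (3 mm relief at the very corner). It comes to the point corner when the square is home.
- u_bracket: short piece of square steel tube, 50 x 52 x 34 mm, bystander behind the fixture
- terminal_bracket: bent bracket with three terminals, 55 x 100 x 44 mm, bystander behind the fixture
- marker: marker pen 124 mm long, bystander
- contactor: black contactor 58 x 50 x 70 mm, bystander to the left
- clevis_pin: steel pin 75 mm long, bystander near the robot
- spanner_17: spanner 204 mm long, bystander near the robot
- nut_m16: hex nut 24 mm, bystander behind the fixture
Mind the look-alikes: they are no part of the job. Of the things that look like the square, take the one that is nearest to the robot's base at the start.

How it is judged:
By the outcome, as a careful person would: the job done as asked, in the order asked, and still so for the second after the job is handed in, while the arm keeps its last pose, push and grip.
It also fails if it takes over 72 s, if anything falls off the work surface, if the arm or the gripper's body presses on something with over 40 N, if the wrist force passes 120 N, or if a joint passes its speed limit or range.

## Working session

There is one attempt and no reset: what is moved stays moved. The work goes in short steps, Python scripts to look and compute and a tool call to move; the robot and the scene stay as the last step left them, time stands still between calls to the robot, and variables do not carry over. Pictures are saved under pics/ and viewed, at most 10 in all, crops included, and the job is handed in when it is done.

Besides the shell and the picture viewer there is one more tool, called after "Emit:" as name(argument=value, ...) on one line, values as JSON. play_rows: Moves the arm, as the interface text tells. Its arguments: {"type":"object","properties":{"translation":{"type":"array","items":{"type":"array","items":{"type":"number","minimum":-1,"maximum":1}}},"twist":{"type":"array","items":{"type":"array","items":{"type":"number","minimum":-1,"maximum":1}}},"gripper":{"type":"array","items":{"type":"number"}}},"required":["translation","twist","gripper"]}

```bash
mkdir -p pics; ls; python3 - <<'E'
from bench import robot
import cv2
for c in("scene","top"):
    im=robot.snapshot(c); cv2.imwrite(f"pics/{c}0.png",im[:,:,::-1])
    for n in["clamp_hinge","handle_grip","corner","lug_top","square","square_blade","square_heel","workpiece"]:
        print(c,n,[([round(float(v),3) for v in d["centre"]],round(float(d["score"]),2)) for d in robot.spot_point(n,c)][:4])
o=robot.get_obs();print(o)
E
```

```text
pics
scene clamp_hinge [([0.597, 0.189, 0.052], 0.64), ([0.366, 0.059, 0.0], 0.6)]
scene handle_grip [([0.593, 0.215, 0.112], 0.73)]
scene corner [([0.452, 0.072, 0.002], 0.74), ([0.597, 0.063, 0.021], 0.63)]
scene lug_top [([0.595, 0.058, 0.08], 0.47)]
scene square [([0.757, -0.061, 0.002], 0.72), ([0.452, 0.071, 0.002], 0.7)]
scene square_blade [([0.784, -0.037, 0.091], 0.86), ([0.451, 0.103, 0.089], 0.62), ([0.595, 0.065, 0.019], 0.25)]
scene square_heel [([0.785, -0.025, -0.003], 0.91), ([0.453, 0.118, -0.003], 0.85)]
scene workpiece [([0.601, 0.037, 0.013], 0.78)]
top clamp_hinge [([0.594, 0.195, 0.055], 0.65), ([0.363, 0.056, 0.002], 0.65)]
top handle_grip [([0.589, 0.216, 0.112], 0.59)]
top corner [([0.599, 0.066, 0.021], 0.87), ([0.745, 0.247, 0.002], 0.65)]
top lug_top [([0.605, 0.059, 0.081], 0.63), ([0.362, 0.178, 0.002], 0.58)]
top square [([0.758, -0.057, 0.001], 0.65), ([0.449, 0.073, 0.001], 0.51)]
top square_blade [([0.779, -0.038, 0.088], 0.79), ([0.454, 0.109, 0.088], 0.68)]
top square_heel [([0.789, -0.028, -0.004], 0.81), ([0.454, 0.115, -0.002], 0.75), ([0.594, 0.195, 0.055], 0.68)]
top workpiece [([0.609, 0.04, 0.013], 0.81), ([0.604, 0.058, 0.083], 0.47), ([0.363, 0.057, 0.002], 0.35)]
{'time': 0.9, 'joint_positions': array([-1.38112977e+00,  8.72221780e-02,  1.37067135e+00, -1.59521998e-05,
        1.68359929e+00, -1.03082609e-01]), 'qvel': array([-0.00164664, -0.00084649,  0.0002981 , -0.0010811 , -0.0009856 ,
        0.00073378]), 'joint_torque': array([ 1.57649738e-04, -3.40034902e+01, -3.02600384e+01,  7.16776005e-02,
        2.35068728e-02,  1.41444659e-06]), 'tool_pos': array([ 0.15872656, -0.52660998,  0.4047083 ]), 'ee_rot': array([3.14149498e+00, 2.60395180e-05, 2.92747365e-01]), 'wrist_force': array([0.44586043, 0.49787997, 0.44611412]), 'wrist_torque': array([ 0.03098401,  0.00147269, -0.03105141]), 'finger_force': 0.0, 'width': 0.09364538579403855}
```

View pics/scene0.png

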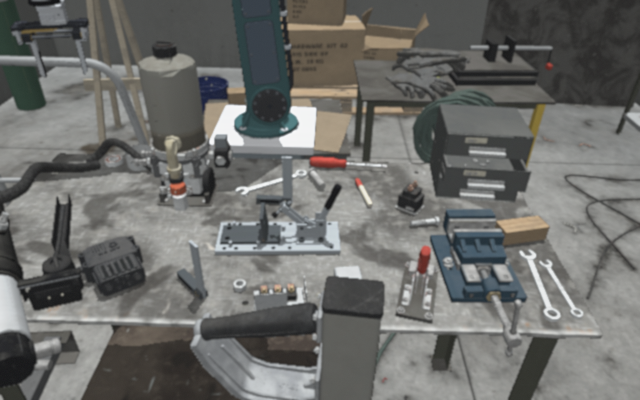

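View pics/top0.png

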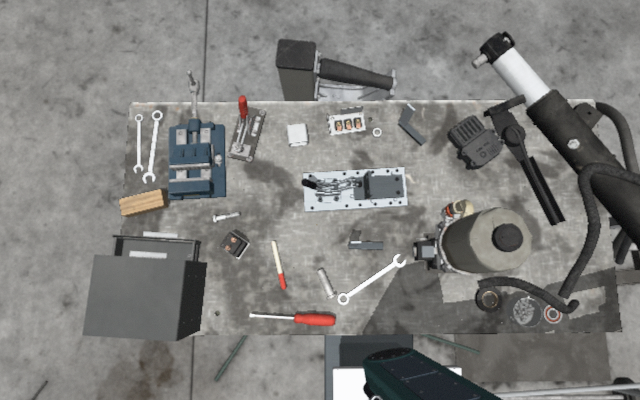

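Two squares are in view. One is at top (365,243) / scene (287,185), about (0.45, 0.07). The other is at top (410,125) / scene (195,275), about (0.76, -0.06). The first is nearer the base, so I choose that one and check it in a close crop. I also triangulate the tall canister at top (508,237) / scene (165,47).

```bash
cat > h.py <<'E'
from bench import robot
import cv2, numpy as np
def PM(c):
    m=robot.camera_model(c);K=np.array(m["camera_matrix"],float);R=cv2.Rodrigues(np.array(m["rvec"],float))[0];t=np.array(m["tvec"],float).ravel();return K,R,t
def onz(c,uv,z):
    K,R,t=PM(c);C=-R.T@t;d=R.T@np.linalg.solve(K,[uv[0],uv[1],1.]);return C+d*(z-C[2])/d[2]
def pix(c,p):
    K,R,t=PM(c);q=K@(R@np.array(p,float)+t);return q[:2]/q[2]
def tri(a,b):
    P=[np.c_[R,t] for K,R,t in [PM("scene"),PM("top")]];P=[PM(n)[0]@p for n,p in zip(("scene","top"),P)]
    x=cv2.triangulatePoints(P[0],P[1],np.array(a,float).reshape(2,1),np.array(b,float).reshape(2,1)).ravel();return x[:3]/x[3]
E
python3 - <<'E'
from h import *
np.set_printoptions(precision=3,suppress=True)
print("canister",tri((165,47),(508,237)), "cap", )
for c in("scene","top"):
    K,R,t=PM(c);print(c,K[0,0],-R.T@t)
a=cv2.imread("pics/top0.png")[155:260,295:415];b=cv2.imread("pics/scene0.png")[175:260,210:350]
a=cv2.resize(a,None,fx=5,fy=5,interpolation=2);b=cv2.resize(b,None,fx=5,fy=5,interpolation=2)
cv2.imwrite("pics/a.png",a);cv2.imwrite("pics/b.png",b)
E
```

```text
canister [ 0.443 -0.143  0.376] cap
scene 485.7362131972502 [1.451 0.195 0.684]
top 446.6537988207655 [0.383 0.183 1.163]
```

View pics/a.png

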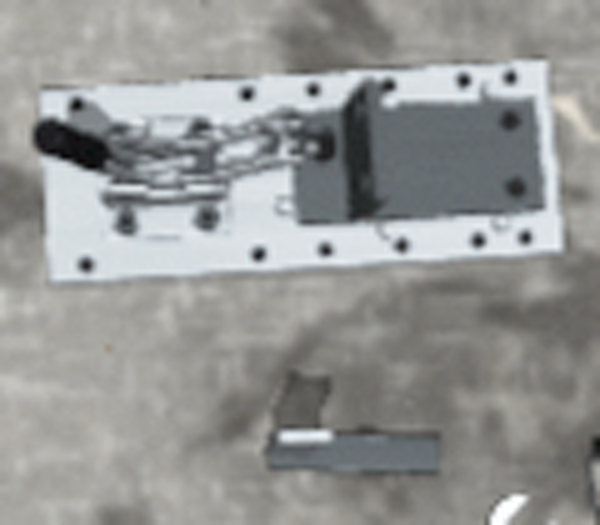

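View pics/b.png

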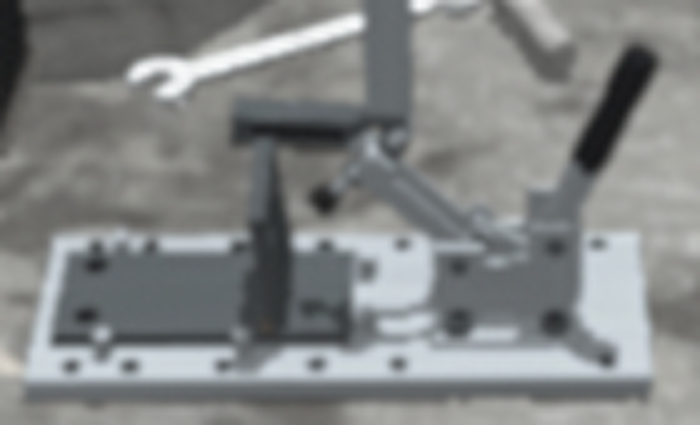

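The crops show a real try square: stock at crop a (268-440, 450), blade top at (305,437), with the blade at the +y end. In the fixture, the lug is at (360,150), the clamp is open, and the -y end of the foot plate has no pins.

```bash
python3 - <<'E'
from h import *
np.set_printoptions(precision=4,suppress=True)
f=lambda u,v,z:onz("top",(295+u/5-.4,155+v/5-.4),z)
c=[f(u,v,.012) for u,v in[(40,88),(546,62),(562,248),(50,282)]]
for p in c:print(p)
ctr=sum(c)/4;print("fix ctr",ctr)
for a,b in((1,0),(2,3)):
    d=c[b]-c[a];print(np.hypot(*d[:2]),np.arctan2(-d[0],d[1]))
d=f(300,222,.02)-f(545,208,.02);print("plate",np.hypot(*d[:2]),np.arctan2(-d[0],d[1]))
d=f(268,468,.016)-f(440,470,.016);print("stock low edge",f(268,468,.016),f(440,470,.016),np.arctan2(-d[0],d[1]))
d=f(272,432,.016)-f(440,432,.016);print("stock up edge",f(440,432,.016),np.arctan2(-d[0],d[1]))
print("blade top",f(280,437,.13),f(333,437,.13))
print("handle tip/ base top",f(45,135,.145),f(98,158,.09))
E
```

```text
[0.645  0.2324 0.012 ]
[ 0.6574 -0.0354  0.012 ]
[ 0.5579 -0.0399  0.012 ]
[0.5417 0.227  0.012 ]
fix ctr [0.6005 0.096  0.012 ]
0.2680001664802439 0.04630770372976605
0.2674628480327726 0.06046529246248205
plate 0.12759547548884156 0.051391176408535
stock low edge [0.4446 0.1155 0.016 ] [0.443  0.0277 0.016 ] -0.01817112877556957
stock up edge [0.4623 0.0271 0.016 ] -0.006580064963110552
blade top [0.4526 0.1164 0.13  ] [0.4525 0.092  0.13  ]
handle tip/ base top [0.5924 0.2243 0.145 ] [0.592  0.2006 0.09  ]
```

Emit:
play_rows(translation=[[0,0,-1],[0,0,-1],[0,0,-1],[0,0,-1],[0,0,-1],[0,0,-1],[0,0,-1],[0,0,0]], twist=[[0,0,0],[0,0,0],[0,0,0],[0,0,0],[0,0,0],[0,0,0],[0,0,0],[0,0,0]], gripper=[1,1,1,1,1,1,1,1])

```text
time: 1.7
tool_pos: [0.1583, -0.5242, 0.6915]
ee_rot: [3.129, 0.001, 0.293]
wrist_force: [0.6, -0.4, 0.2]
width: 0.094
finger_force: 0.0
```

Emit:
play_rows(translation=[[0.8,-0.74,0],[0.8,-0.74,0],[0.8,-0.74,0],[0.8,-0.74,0],[0.8,-0.74,0],[0.8,-0.74,0],[0.8,-0.74,0],[0.8,-0.74,0]], twist=[[0,0,0],[0,0,0],[0,0,0],[0,0,0],[0,0,0],[0,0,0],[0,0,0],[0,0,0]], gripper=[1,1,1,1,1,1,1,1])

```text
time: 2.5
tool_pos: [0.336, -0.2244, 0.6837]
ee_rot: [-3.141, 0.0, 0.292]
wrist_force: [0.2, -0.2, 0.1]
width: 0.0941
finger_force: 0.0
```

Emit:
play_rows(translation=[[0.8,-0.74,0],[0.8,-0.74,0],[0.8,-0.74,0],[0.8,-0.74,0],[0.8,-0.74,0],[0.8,-0.74,0],[0.8,-0.74,0],[0.8,-0.74,0]], twist=[[0,0,0],[0,0,0],[0,0,0],[0,0,0],[0,0,0],[0,0,0],[0,0,0],[0,0,0]], gripper=[1,1,1,1,1,1,1,1])

```text
time: 3.3
tool_pos: [0.513, 0.0765, 0.6836]
ee_rot: [-3.142, 0.001, 0.293]
wrist_force: [-0.6, -0.4, 0.9]
width: 0.0941
finger_force: 0.0
```

Emit:
play_rows(translation=[[0,0,0],[0,0,0],[0,0,0],[0,0,0],[0,0,0],[0,0,0],[0,0,0],[0,0,0]], twist=[[0,0,-1],[0,0,-1],[0,0,-1],[0,0,-1],[0,0,-1],[0,0,-1],[0,0,-1],[0,0,-1]], gripper=[1,1,1,1,1,1,1,1])

```text
time: 4.1
tool_pos: [0.5126, 0.0747, 0.6835]
ee_rot: [-3.14, 0.001, 1.097]
wrist_force: [0.2, 0.4, -1.2]
width: 0.0942
finger_force: 0.0
```

Emit:
play_rows(translation=[[0,0,0],[0,0,0],[0,0,0],[0,0,0],[0,0,0],[0,0,0],[0,0,0],[0,0,0]], twist=[[0,0,-1],[0,0,-1],[0,0,-1],[0,0,-1],[0,0,-1],[0,0,-0.3],[0,0,0],[0,0,0]], gripper=[1,1,1,1,1,1,1,1])

```text
time: 4.9
tool_pos: [0.5123, 0.0747, 0.6843]
ee_rot: [-3.141, 0.0, 1.621]
wrist_force: [0.8, 0.1, 0.1]
width: 0.0939
finger_force: 0.0
```

Emit:
play_rows(translation=[[0.67,0.44,0.4],[0.67,0.44,0.4],[0.67,0.44,0.4],[0.67,0.44,0.4],[0.67,0.44,0.4],[0,0,1],[0,0,1],[0,0,1]], twist=[[0,0,0],[0,0,0],[0,0,0],[0,0,0],[0,0,0],[0,0,0],[0,0,0],[0,0,0]], gripper=[1,1,1,1,1,1,1,1])

```text
time: 5.7
tool_pos: [0.5932, 0.2135, 0.4826]
ee_rot: [-3.141, 0.0, 1.622]
wrist_force: [0.1, 0.5, 0.0]
width: 0.0939
finger_force: 0.0
```

```bash
python3 - <<'E'
from h import *
for c in("scene","top"):
    robot.snapshot(c)
    for n in["handle_grip","square_blade"]:print(c,n,[([round(float(v),3) for v in d["centre"]],round(float(d["score"]),2)) for d in robot.spot_point(n,c)][:3])
E
```

```text
scene handle_grip [([0.595, 0.212, 0.109], 0.8)]
scene square_blade [([0.783, -0.039, 0.088], 0.93), ([0.453, 0.102, 0.089], 0.87)]
top handle_grip [([0.362, 0.055, 0.003], 0.39)]
top square_blade [([0.776, -0.039, 0.091], 0.77)]
```

Good; descend 0.187 and pinch.

Emit:
play_rows(translation=[[0,0,0.9],[0,0,0.9],[0,0,0.9],[0,0,0.9],[0,0,0.7],[0,0,0.38],[0,0,0],[0,0,0]], twist=[[0,0,0],[0,0,0],[0,0,0],[0,0,0],[0,0,0],[0,0,0],[0,0,0],[0,0,0]], gripper=[1,1,1,1,1,1,1,-1])

```text
time: 6.8
tool_pos: [0.5942, 0.2132, 0.3004]
ee_rot: [3.137, -0.001, 1.623]
wrist_force: [-0.4, 0.5, 1.5]
width: 0.0894
finger_force: 0.0
```

Emit:
play_rows(translation=[[0,0,0],[0,0,0],[0,0,0],[0,0,0],[0,0,0],[0,0,0],[0,0,0],[0,0,0]], twist=[[0,0,0],[0,0,0],[0,0,0],[0,0,0],[0,0,0],[0,0,0],[0,0,0],[0,0,0]], gripper=[-1,-1,-1,-1,-1,-1,-1,-1])

```text
time: 7.6
tool_pos: [0.5932, 0.213, 0.2973]
ee_rot: [-3.141, 0.0, 1.623]
wrist_force: [0.4, -1.1, -0.2]
width: 0.0254
finger_force: 0.0
```

Emit:
play_rows(translation=[[0,0,0],[0,0,0],[0,0,0],[0.15,0,0.07],[0.15,0,0.07],[0.12,0,0.08],[0.12,0,0.08],[0,0,0]], twist=[[0,0,0],[0,0,0],[0,0,0],[0,0,0],[0,0,0],[0,0,0],[0,0,0],[0,0,0]], gripper=[-1,-1,-1,-1,-1,-1,-1,-1])

```text
time: 8.4
tool_pos: [0.5922, 0.2353, 0.2841]
ee_rot: [3.142, -0.0, 1.623]
wrist_force: [3.8, -2.5, -1.9]
width: 0.0171
finger_force: 30.0
```

Emit:
play_rows(translation=[[0.1,0,0.1],[0.1,0,0.1],[0.08,0,0.12],[0.08,0,0.12],[0.06,0,0.13],[0.06,0,0.13],[0,0,0],[0,0,0]], twist=[[0,0,0],[0,0,0],[0,0,0],[0,0,0],[0,0,0],[0,0,0],[0,0,0],[0,0,0]], gripper=[-1,-1,-1,-1,-1,-1,-1,-1])

```text
time: 9.2
tool_pos: [0.5911, 0.2547, 0.2577]
ee_rot: [3.141, -0.002, 1.623]
wrist_force: [2.4, 2.9, 3.0]
width: 0.0164
finger_force: 29.9
```

Emit:
play_rows(translation=[[0.04,0,0.14],[0.04,0,0.14],[0.02,0,0.14],[0,0,0.14],[0,0,0.05],[0,0,0],[0,0,0],[0,0,0]], twist=[[0,0,0],[0,0,0],[0,0,0],[0,0,0],[0,0,0],[0,0,0],[0,0,0],[0,0,0]], gripper=[-1,-1,-1,-1,-1,-1,-1,-1])

```text
time: 10.0
tool_pos: [0.5907, 0.2596, 0.2328]
ee_rot: [3.14, -0.005, 1.624]
wrist_force: [2.8, 6.5, -0.8]
width: 0.0163
finger_force: 29.8
```

```bash
python3 - <<'E'
from h import *
im=robot.snapshot("scene");
b=cv2.resize(im[150:270,200:360,::-1],None,fx=5,fy=5,interpolation=2);cv2.imwrite("pics/c.png",b)
E
```

```text
(no output)
```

View pics/c.png

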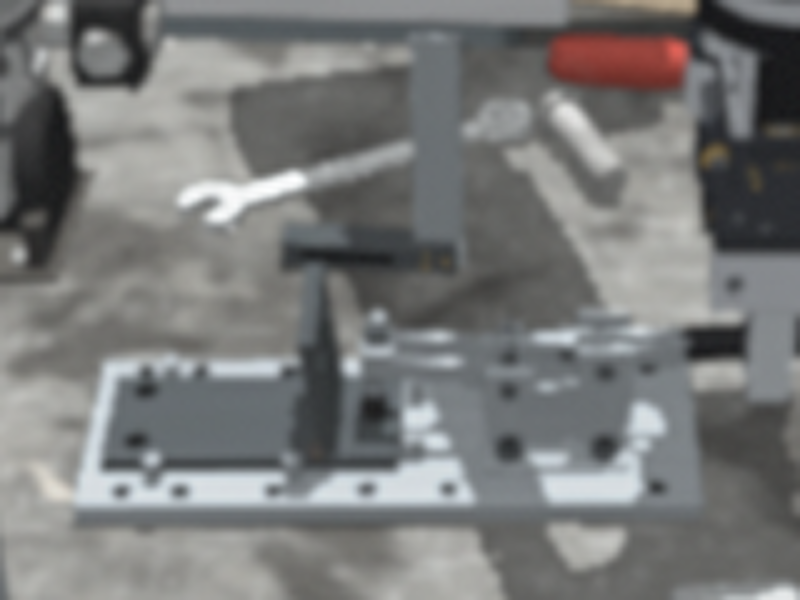

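The handle at crop (715,342) is close to level and the pad at (375,400) is on the foot plate. I push down a little more to confirm it is on its stop.

Emit:
play_rows(translation=[[0,0,0.08],[0,0,0.08],[0,0,0.08],[0,0,0]], twist=[[0,0,0],[0,0,0],[0,0,0],[0,0,0]], gripper=[-1,-1,-1,-1])

```text
time: 10.45
tool_pos: [0.5906, 0.2595, 0.2309]
ee_rot: [3.138, -0.005, 1.624]
wrist_force: [-8.2, 2.3, 25.5]
width: 0.0164
finger_force: 29.9
```

Emit:
play_rows(translation=[[0,0,-0.12],[0,0,0],[0,0,0],[0,0,0],[0,0,0],[0,0,0],[0,0,0],[0,0,0]], twist=[[0,0,0],[0,0,0],[0,0,0],[0,0,0],[0,0,0],[0,0,0],[0,0,0],[0,0,0]], gripper=[0,0,0,0,0,0,0,0])

```text
time: 11.25
tool_pos: [0.5909, 0.2577, 0.2281]
ee_rot: [-3.141, 0.0, 1.623]
wrist_force: [-0.5, -0.2, 0.7]
width: 0.0472
finger_force: 0.0
```

Emit:
play_rows(translation=[[0,0,-0.5],[0,0,-0.9],[0,0,-0.9],[0,0,-0.9],[0,0,-0.9],[0,0,-0.4],[0,0,0],[0,0,0]], twist=[[0,0,0],[0,0,0],[0,0,0],[0,0,0],[0,0,0],[0,0,0],[0,0,0],[0,0,0]], gripper=[0,0,0,0,0,0,0,0])

```text
time: 12.05
tool_pos: [0.5908, 0.2577, 0.4077]
ee_rot: [-3.141, 0.0, 1.623]
wrist_force: [-0.6, 0.2, -0.6]
width: 0.0472
finger_force: 0.0
```

Emit:
play_rows(translation=[[-0.73,-0.73,0],[-0.73,-0.73,0],[-0.73,-0.73,0],[-0.73,-0.73,0],[-0.73,-0.73,0],[0,0,0],[0,0,0],[0,0,0]], twist=[[0,0,0],[0,0,0],[0,0,0],[0,0,0],[0,0,0],[0,0,0.62],[0,0,0],[0,0,0]], gripper=[0,0,0,0,0,0,0,0])

```text
time: 12.85
tool_pos: [0.4526, 0.1044, 0.4067]
ee_rot: [-3.139, 0.0, 1.562]
wrist_force: [0.7, -0.1, -0.3]
width: 0.0467
finger_force: 0.0
```

```bash
python3 - <<'E'
from h import *
im=robot.snapshot("scene")
b=cv2.resize(im[110:270,210:370,::-1],None,fx=3.7,fy=3.7,interpolation=2);cv2.imwrite("pics/d.png",b)
for n in["handle_grip","clamp_pad","square_blade","square_heel","lug_top","corner"]:print(n,[([round(float(v),3) for v in d["centre"]],round(float(d["score"]),2)) for d in robot.spot_point(n,"scene")][:3])
E
```

```text
handle_grip [([0.59, 0.252, 0.057], 0.75)]
clamp_pad [([0.606, 0.091, 0.043], 0.51)]
square_blade [([0.452, 0.103, 0.087], 0.74), ([0.783, -0.036, 0.09], 0.56)]
square_heel [([0.784, -0.024, -0.002], 0.85), ([0.451, 0.117, -0.004], 0.76)]
lug_top [([0.599, 0.058, 0.078], 0.75), ([0.356, 0.173, -0.001], 0.35)]
corner [([0.597, 0.064, 0.023], 0.95)]
```

View pics/d.png

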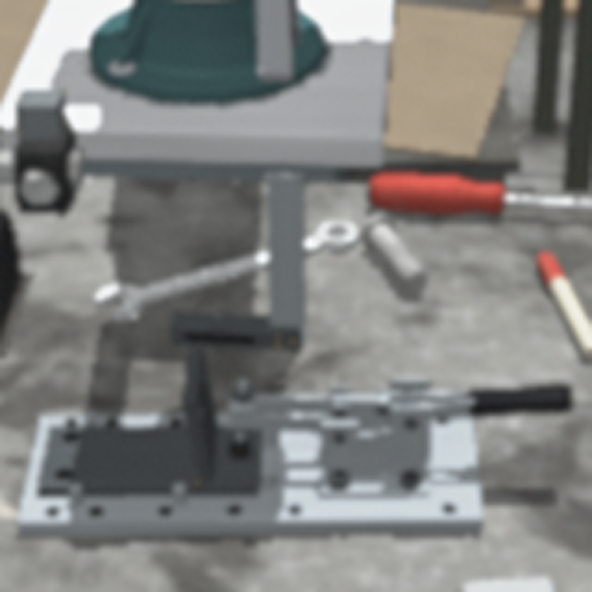

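The clamp stays shut after release, with the handle level at crop (520,400). Next I grip the blade.

Emit:
play_rows(translation=[[0,0,0.7],[0,0,0.9],[0,0,0.9],[0,0,0.6],[0,0,0.3],[0,0,0],[0,0,0],[0,0,0]], twist=[[0,0,0],[0,0,0],[0,0,0],[0,0,0],[0,0,0],[0,0,0],[0,0,0],[0,0,0]], gripper=[0,0,0,0,0,0,-1,-1])

```text
time: 14.0
tool_pos: [0.4534, 0.1045, 0.2742]
ee_rot: [3.138, -0.0, 1.561]
wrist_force: [0.3, 0.2, 0.5]
width: 0.0343
finger_force: 0.0
```

Emit:
play_rows(translation=[[0,0,0],[0,0,0],[0,0,0],[0,0,0],[0,0,0],[0,0,0],[0,0,0],[0,0,0]], twist=[[0,0,0],[0,0,0],[0,0,0],[0,0,0],[0,0,0],[0,0,0],[0,0,0],[0,0,0]], gripper=[-1,-1,-1,-1,-1,-1,-1,-1])

```text
time: 14.8
tool_pos: [0.4526, 0.1044, 0.2726]
ee_rot: [3.142, 0.0, 1.561]
wrist_force: [-2.1, -0.6, 3.9]
width: 0.0051
finger_force: 30.0
```

Emit:
play_rows(translation=[[0,0,-0.2],[0,0,-0.5],[0,0,-0.7],[0,0,-0.7],[0,0,-0.6],[0,0,-0.3],[0,0,0],[0,0,0]], twist=[[0,0,0],[0,0,0],[0,0,0],[0,0,0],[0,0,-0.2],[0,0,-0.2],[0,0,-0.22],[0,0,0]], gripper=[-1,-1,-1,-1,-1,-1,-1,-1])

```text
time: 15.6
tool_pos: [0.4525, 0.1043, 0.3908]
ee_rot: [-3.139, 0.0, 1.623]
wrist_force: [-0.4, 0.5, -4.2]
width: 0.0049
finger_force: 30.0
```

Emit:
play_rows(translation=[[-0.15,0.3,0],[-0.3,0.55,0],[-0.35,0.65,0],[-0.35,0.65,0],[-0.35,0.65,0],[-0.3,0.5,0],[-0.14,0.33,0],[0,0,0]], twist=[[0,0,0],[0,0,0],[0,0,0],[0,0,0],[0,0,0],[0,0,0],[0,0,0],[0,0,0]], gripper=[-1,-1,-1,-1,-1,-1,-1,-1])

```text
time: 16.4
tool_pos: [0.6036, 0.0329, 0.3891]
ee_rot: [-3.138, 0.0, 1.621]
wrist_force: [-0.2, 0.2, -4.4]
width: 0.0047
finger_force: 30.0
```

```bash
python3 - <<'E'
from h import *
im=robot.snapshot("scene");print(robot.get_obs()["tool_pos"])
b=cv2.resize(im[130:260,200:360,::-1],None,fx=4.6,fy=4.6,interpolation=2);cv2.imwrite("pics/e.png",b)
for n in["square_blade","square_heel","square","lug_top","corner"]:print(n,[([round(float(v),3) for v in d["centre"]],round(float(d["score"]),2)) for d in robot.spot_point(n,"scene")][:3])
E
```

```text
[0.60253521 0.03363391 0.38965612]
square_blade [([0.603, 0.031, 0.206], 0.85), ([0.784, -0.037, 0.086], 0.73), ([0.607, -0.002, 0.12], 0.57)]
square_heel [([0.783, -0.026, -0.001], 0.88), ([0.598, 0.048, 0.113], 0.66), ([0.407, 0.292, -0.001], 0.4)]
square [([0.605, -0.001, 0.119], 0.62)]
lug_top [([0.6, 0.059, 0.075], 0.73)]
corner [([0.597, 0.064, 0.026], 0.57)]
```

View pics/e.png

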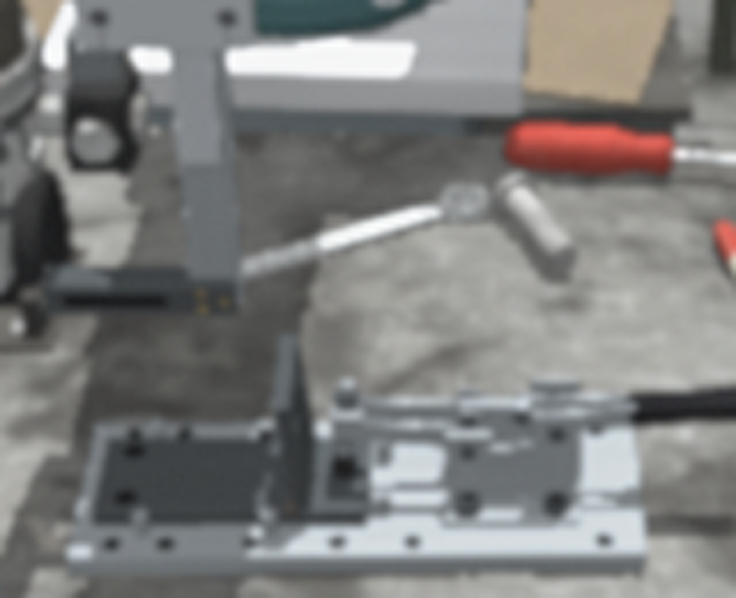

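The square hangs upright over the foot plate. Its heel, at crop (235,305), is clear of the lug top at (290,340), and the stock is roughly level. I lower it now.

Emit:
play_rows(translation=[[0,0,0.5],[0,0,0.6],[0,0,0.5],[0,0,0.35],[0,0,0.2],[0,0,0.1],[0,0,0],[0,0,0]], twist=[[0,0,0],[0,0,0],[0,0,0],[0,0,0],[0,0,0],[0,0,0],[0,0,0],[0,0,0]], gripper=[-1,-1,-1,-1,-1,-1,-1,-1])

```text
time: 17.5
tool_pos: [0.602, 0.0344, 0.3034]
ee_rot: [3.14, 0.0, 1.623]
wrist_force: [0.9, 0.3, -3.7]
width: 0.0049
finger_force: 30.0
```

Emit:
play_rows(translation=[[0,0,0.05],[0,0,0.05],[0,0,0]], twist=[[0,0,0],[0,0,0],[0,0,0]], gripper=[-1,-1,-1])

```text
time: 17.8
tool_pos: [0.6016, 0.0344, 0.2982]
ee_rot: [-3.141, 0.0, 1.623]
wrist_force: [0.6, 0.8, -3.7]
width: 0.0048
finger_force: 30.0
```

Emit:
play_rows(translation=[[0,0,0.05],[0,0,0.04],[0,0,0.03],[0,0,0],[0,0,0]], twist=[[0,0,0],[0,0,0],[0,0,0],[0,0,0],[0,0,0]], gripper=[-1,-1,-1,-1,-1])

```text
time: 18.3
tool_pos: [0.6017, 0.0344, 0.2934]
ee_rot: [-3.141, 0.0, 1.623]
wrist_force: [0.4, -0.7, -2.7]
width: 0.0049
finger_force: 30.0
```

Emit:
play_rows(translation=[[0,0,0.03],[0,0,0],[0,0,0]], twist=[[0,0,0],[0,0,0],[0,0,0]], gripper=[-1,-1,-1])

```text
time: 18.6
tool_pos: [0.6018, 0.0344, 0.2927]
ee_rot: [3.141, 0.0, 1.623]
wrist_force: [0.4, 0.3, -2.7]
width: 0.0048
finger_force: 30.0
```

Emit:
play_rows(translation=[[0,0,0.03],[0,0,0],[0,0,0]], twist=[[0,0,0],[0,0,0],[0,0,0]], gripper=[-1,-1,-1])

```text
time: 18.9
tool_pos: [0.6017, 0.0345, 0.2927]
ee_rot: [3.14, 0.0, 1.623]
wrist_force: [-1.6, 0.0, 4.9]
width: 0.0047
finger_force: 30.0
```

Emit:
play_rows(translation=[[0,0,0.04],[0,0,0],[0,0,0]], twist=[[0,0,0],[0,0,0],[0,0,0]], gripper=[-1,-1,-1])

```text
time: 19.2
tool_pos: [0.6016, 0.0345, 0.2926]
ee_rot: [3.139, 0.0, 1.623]
wrist_force: [-4.1, 0.6, 11.1]
width: 0.0049
finger_force: 30.0
```

Emit:
play_rows(translation=[[0.06,0,0],[0.08,0,0],[0.08,0,0],[0,0,0]], twist=[[0,0,0],[0,0,0],[0,0,0],[0,0,0]], gripper=[-1,-1,-1,-1])

```text
time: 19.6
tool_pos: [0.6013, 0.0411, 0.2925]
ee_rot: [3.139, 0.008, 1.622]
wrist_force: [-3.6, -6.7, 10.7]
width: 0.0048
finger_force: 30.0
```

Emit:
play_rows(translation=[[0.05,0,0],[0.05,0,0],[0,0,0]], twist=[[0,0,0],[0,0,0],[0,0,0]], gripper=[-1,-1,-1])

```text
time: 19.9
tool_pos: [0.6011, 0.0449, 0.2924]
ee_rot: [3.14, 0.008, 1.622]
wrist_force: [-3.7, -7.0, 9.3]
width: 0.0048
finger_force: 30.0
```

Emit:
play_rows(translation=[[0.05,0,0],[0.04,0,0],[0,0,0]], twist=[[0,0,0],[0,0,0],[0,0,0]], gripper=[-1,-1,-1])

```text
time: 20.2
tool_pos: [0.6009, 0.0485, 0.2921]
ee_rot: [3.14, 0.008, 1.622]
wrist_force: [-3.4, -6.4, 9.8]
width: 0.0051
finger_force: 30.0
```

Emit:
play_rows(translation=[[0,0,0],[0,0,0],[0,0,0]], twist=[[0,0.1,0],[0,0,0],[0,0,0]], gripper=[-1,-1,-1])

```text
time: 20.5
tool_pos: [0.601, 0.0485, 0.292]
ee_rot: [3.14, -0.003, 1.621]
wrist_force: [-2.7, -6.0, 8.4]
width: 0.005
finger_force: 30.0
```

```bash
python3 - <<'E'
from h import *
np.set_printoptions(precision=4,suppress=True)
o=robot.get_obs();print(o["tool_pos"],o["ee_rot"],o["wrist_force"],o["wrist_torque"])
im=robot.snapshot("scene")
for n in["square_blade","square_heel","lug_top","corner"]:print(n,[([round(float(v),3) for v in d["centre"]],round(float(d["score"]),2)) for d in robot.spot_point(n,"scene")][:2])
b=cv2.resize(im[150:260,210:300,::-1],None,fx=5.4,fy=5.4,interpolation=2);cv2.imwrite("pics/f.png",b)
E
```

```text
[0.601  0.0485 0.292 ] [ 3.1397 -0.0026  1.6213] [-2.6845 -5.9537  8.4055] [-1.6432  0.7666 -0.0067]
square_blade [([0.782, -0.04, 0.09], 0.96), ([0.6, 0.042, 0.11], 0.78)]
square_heel [([0.6, 0.048, 0.016], 0.74), ([0.785, -0.026, -0.001], 0.7)]
lug_top [([0.599, 0.062, 0.077], 0.72), ([0.59, 0.188, 0.054], 0.66)]
corner [([0.598, 0.064, 0.021], 0.58)]
```

View pics/f.png

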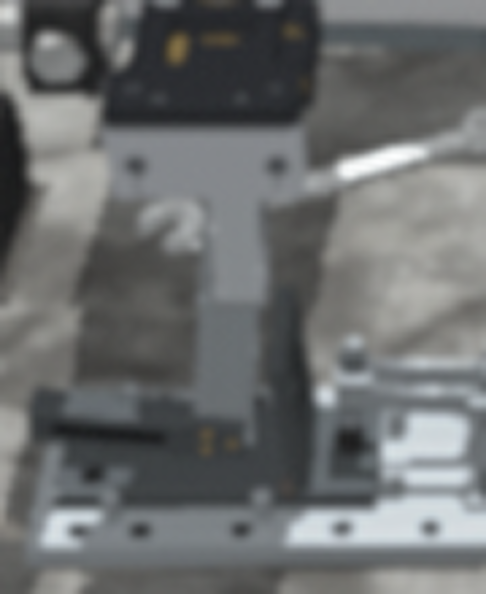

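The blade leans: its left edge runs from crop (215,210) at the top to (197,410) at the bottom, and the stock's -y end is up. Base friction has turned the square in the pads. I'll lift it, back off, let it settle flat by opening the fingers, and grip it again.

Emit:
play_rows(translation=[[0,0,-0.1],[0,0,-0.1],[-0.1,0,0],[-0.1,0,0],[0,0,0.05],[0,0,0],[0,0,0],[0,0,0]], twist=[[0,0,0],[0,-0.1,0],[0,0,0],[0,0,0],[0,0,0],[0,0,0],[0,0,0],[0,0,0]], gripper=[-1,-1,-1,-1,-1,-1,-1,-1])

```text
time: 21.55
tool_pos: [0.6012, 0.0428, 0.2953]
ee_rot: [-3.141, -0.0, 1.623]
wrist_force: [-0.0, -0.0, -3.6]
width: 0.0048
finger_force: 30.0
```

Emit:
play_rows(translation=[[0,0,0.04],[0,0,0],[0,0,0]], twist=[[0,0,0],[0,0,0],[0,0,0]], gripper=[-1,-1,-1])

```text
time: 21.85
tool_pos: [0.6012, 0.0428, 0.2938]
ee_rot: [-3.141, 0.0, 1.623]
wrist_force: [0.8, -0.1, -4.3]
width: 0.0051
finger_force: 30.0
```

Emit:
play_rows(translation=[[0,0,0.03],[0,0,0],[0,0,0]], twist=[[0,0,0],[0,0,0],[0,0,0]], gripper=[-1,-1,-1])

```text
time: 22.15
tool_pos: [0.6012, 0.0427, 0.2926]
ee_rot: [-3.142, 0.0, 1.623]
wrist_force: [-0.6, -0.1, -3.1]
width: 0.0048
finger_force: 30.0
```

Emit:
play_rows(translation=[[0,0,0],[0,0,0],[0,0,0],[0,0,0],[-0.15,0,0],[0,0,0],[0,0,0],[0,0,0]], twist=[[0,0,0],[0,0,0],[0,0,0],[0,0,0],[0,0,0],[0,0,0],[0,0,0],[0,0,0]], gripper=[-0.6,-0.6,-0.6,-0.6,-0.6,-0.6,-0.6,-0.6])

```text
time: 22.95
tool_pos: [0.6016, 0.0366, 0.2926]
ee_rot: [-3.142, 0.0, 1.623]
wrist_force: [0.3, 0.0, 0.0]
width: 0.0185
finger_force: 0.0
```

```bash
python3 - <<'E'
from h import *
np.set_printoptions(precision=4,suppress=True)
o=robot.get_obs();print(o["tool_pos"],o["ee_rot"],o["wrist_force"],o["width"])
im=robot.snapshot("scene")
for n in["square_blade","square_heel","lug_top","corner"]:print(n,[([round(float(v),3) for v in d["centre"]],round(float(d["score"]),2)) for d in robot.spot_point(n,"scene")][:2])
b=cv2.resize(im[150:260,210:300,::-1],None,fx=5.4,fy=5.4,interpolation=2);cv2.imwrite("pics/g.png",b)
E
```

```text
[0.6016 0.0366 0.2926] [-3.1416  0.      1.6226] [0.3314 0.034  0.0221] 0.018509591105013327
square_blade [([0.783, -0.036, 0.09], 0.7), ([0.6, 0.028, 0.107], 0.62)]
square_heel [([0.599, 0.043, 0.015], 0.89), ([0.786, -0.025, -0.002], 0.63)]
lug_top [([0.599, 0.059, 0.078], 0.54)]
corner [([0.599, 0.064, 0.022], 0.61)]
```

View pics/g.png

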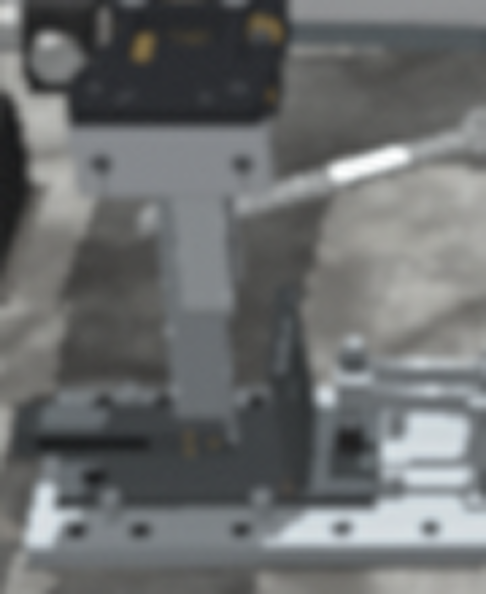

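The square now stands flat and upright, with its blade from (165,200) to (175,420). I regrip a little lower, then slide it with little downforce.

Emit:
play_rows(translation=[[-0.03,0,0.1],[0,0,0.08],[0,0,0],[0,0,0],[0,0,0],[0,0,0],[0,0,0],[0,0,0]], twist=[[0,0,0],[0,0,0],[0,0,0],[0,0,0],[0,0,0],[0,0,0],[0,0,0],[0,0,0]], gripper=[-0.6,-0.6,-1,-1,-1,-1,-1,-1])

```text
time: 24.0
tool_pos: [0.6015, 0.0355, 0.2852]
ee_rot: [-3.141, 0.0, 1.623]
wrist_force: [-0.2, 0.8, -2.6]
width: 0.0049
finger_force: 30.0
```

Emit:
play_rows(translation=[[0,0,-0.03],[0,0,0],[0.04,0,0],[0.04,0,0],[0.04,0,0],[0,0,0]], twist=[[0,0,0],[0,0,0],[0,0,0],[0,0,0],[0,0,0],[0,0,0]], gripper=[-1,-1,-1,-1,-1,-1])

```text
time: 24.6
tool_pos: [0.6013, 0.0406, 0.2866]
ee_rot: [-3.141, -0.0, 1.623]
wrist_force: [-0.6, 0.3, -4.2]
width: 0.0048
finger_force: 30.0
```

Emit:
play_rows(translation=[[0.05,0,0],[0.05,0,0],[0.03,0,0],[0,0,0],[0,0,0]], twist=[[0,0,0],[0,0,0],[0,0,0],[0,0,0],[0,0,0]], gripper=[-1,-1,-1,-1,-1])

```text
time: 25.1
tool_pos: [0.6011, 0.0456, 0.2867]
ee_rot: [3.142, 0.0, 1.623]
wrist_force: [-0.6, 0.5, -3.1]
width: 0.0049
finger_force: 30.0
```

Emit:
play_rows(translation=[[0.05,0,0],[0,0,0],[0,0,0]], twist=[[0,0,0],[0,0,0],[0,0,0]], gripper=[-1,-1,-1])

```text
time: 25.4
tool_pos: [0.601, 0.0475, 0.2867]
ee_rot: [3.142, 0.0, 1.623]
wrist_force: [0.3, 0.5, -3.5]
width: 0.0047
finger_force: 30.0
```

Emit:
play_rows(translation=[[0.05,0,0],[0,0,0],[0,0,0]], twist=[[0,0,0],[0,0,0],[0,0,0]], gripper=[-1,-1,-1])

```text
time: 25.7
tool_pos: [0.6009, 0.0496, 0.2867]
ee_rot: [3.142, 0.0, 1.623]
wrist_force: [-0.3, 0.7, -3.9]
width: 0.0049
finger_force: 30.0
```

Emit:
play_rows(translation=[[0.05,0,0],[0,0,0],[0,0,0]], twist=[[0,0,0],[0,0,0],[0,0,0]], gripper=[-1,-1,-1])

```text
time: 26.0
tool_pos: [0.6008, 0.0516, 0.2866]
ee_rot: [-3.142, 0.0, 1.623]
wrist_force: [-0.3, -0.1, -3.3]
width: 0.0049
finger_force: 30.0
```

Emit:
play_rows(translation=[[0.04,0,0],[0,0,0],[0,0,0]], twist=[[0,0,0],[0,0,0],[0,0,0]], gripper=[-1,-1,-1])

```text
time: 26.3
tool_pos: [0.6007, 0.0529, 0.2867]
ee_rot: [3.142, 0.001, 1.623]
wrist_force: [0.1, -0.1, -2.4]
width: 0.0051
finger_force: 30.0
```

Emit:
play_rows(translation=[[0.04,0,0],[0,0,0],[0,0,0]], twist=[[0,0,0],[0,0,0],[0,0,0]], gripper=[-1,-1,-1])

```text
time: 26.6
tool_pos: [0.6006, 0.0544, 0.2868]
ee_rot: [3.141, 0.001, 1.623]
wrist_force: [-0.2, -2.9, -2.6]
width: 0.0049
finger_force: 30.0
```

Emit:
play_rows(translation=[[0.03,0,0],[0,0,0],[0,0,0]], twist=[[0,0,0],[0,0,0],[0,0,0]], gripper=[-1,-1,-1])

```text
time: 26.9
tool_pos: [0.6006, 0.0558, 0.2869]
ee_rot: [3.141, 0.001, 1.623]
wrist_force: [-0.4, -3.6, -2.2]
width: 0.0046
finger_force: 30.0
```

Emit:
play_rows(translation=[[0.03,0,0],[0,0,0],[0,0,0]], twist=[[0,0,0],[0,0,0],[0,0,0]], gripper=[-1,-1,-1])

```text
time: 27.2
tool_pos: [0.6005, 0.0571, 0.2869]
ee_rot: [3.141, 0.0, 1.623]
wrist_force: [-1.0, -3.9, -1.7]
width: 0.0049
finger_force: 30.0
```

Emit:
play_rows(translation=[[0.03,0,0],[0,0,0],[0,0,0]], twist=[[0,0,0],[0,0,0],[0,0,0]], gripper=[-1,-1,-1])

```text
time: 27.5
tool_pos: [0.6005, 0.0583, 0.2868]
ee_rot: [3.141, 0.0, 1.623]
wrist_force: [-0.7, -3.9, -1.4]
width: 0.0049
finger_force: 30.0
```

Emit:
play_rows(translation=[[0.025,0,0],[0,0,0],[0,0,0]], twist=[[0,0,0],[0,0,0],[0,0,0]], gripper=[-1,-1,-1])

```text
time: 27.8
tool_pos: [0.6004, 0.0592, 0.2868]
ee_rot: [3.141, 0.0, 1.623]
wrist_force: [-0.1, -4.6, -0.2]
width: 0.0046
finger_force: 30.0
```

Emit:
play_rows(translation=[[0.025,0,0],[0,0,0],[0,0,0]], twist=[[0,0,0],[0,0,0],[0,0,0]], gripper=[-1,-1,-1])

```text
time: 28.1
tool_pos: [0.6004, 0.0601, 0.2868]
ee_rot: [3.141, 0.001, 1.623]
wrist_force: [-0.2, -5.4, -0.2]
width: 0.0047
finger_force: 30.0
```

```bash
python3 - <<'E'
from h import *
robot.snapshot("scene");np.set_printoptions(precision=4,suppress=True)
o=robot.get_obs();print(o["tool_pos"],o["ee_rot"],o["wrist_force"],o["wrist_torque"])
for n in["square_blade","square_heel","square","lug_top","corner"]:print(n,[([round(float(v),3) for v in d["centre"]],round(float(d["score"]),2)) for d in robot.spot_point(n,"scene")][:2])
E
```

```text
[0.6004 0.0601 0.2868] [3.1413 0.001  1.6227] [-1.3405 -5.2631  0.3231] [-1.0413 -0.0115 -0.0057]
square_blade [([0.598, 0.052, 0.11], 0.76), ([0.782, -0.039, 0.086], 0.74)]
square_heel [([0.596, 0.066, 0.018], 0.87), ([0.785, -0.026, -0.002], 0.82)]
square [([0.601, 0.021, 0.024], 0.72), ([0.758, -0.06, 0.001], 0.6)]
lug_top [([0.599, 0.067, 0.076], 0.68)]
corner [([0.595, 0.066, 0.02], 0.94), ([0.592, 0.252, 0.058], 0.7)]
```

Emit:
play_rows(translation=[[0,0,0.02],[0,0,0.02],[0,0,0],[0,0,0]], twist=[[0,0,0],[0,0,0],[0,0,0],[0,0,0]], gripper=[-1,-1,-1,-1])

```text
time: 28.8
tool_pos: [0.6005, 0.06, 0.2852]
ee_rot: [3.141, 0.001, 1.623]
wrist_force: [1.1, -5.2, -1.0]
width: 0.0049
finger_force: 30.0
```

```bash
cat > s.py <<'E'
from h import *
np.set_printoptions(precision=4,suppress=True)
o=robot.get_obs();f=o["wrist_force"];t=o["wrist_torque"]
print(o["tool_pos"],o["ee_rot"],f,t,"arm",t[0]/f[1])
E
python3 s.py
```

```text
[0.6005 0.06   0.2852] [3.1408 0.001  1.6226] [ 1.1477 -5.2499 -1.0494] [-1.0299 -0.0496 -0.0085] arm 0.19617727245608974
```

Emit:
play_rows(translation=[[0,0,0.02],[0,0,0],[0,0,0]], twist=[[0,0,0],[0,0,0],[0,0,0]], gripper=[-1,-1,-1])

```text
time: 29.1
tool_pos: [0.6005, 0.06, 0.2852]
ee_rot: [3.14, 0.001, 1.623]
wrist_force: [-0.6, -4.4, 1.3]
width: 0.005
finger_force: 30.0
```

Emit:
play_rows(translation=[[0.02,0,0],[0,0,0],[0,0,0]], twist=[[0,0,0],[0,0,0],[0,0,0]], gripper=[-1,-1,-1])

```text
time: 29.4
tool_pos: [0.6004, 0.0604, 0.2852]
ee_rot: [3.14, 0.002, 1.622]
wrist_force: [-0.9, -5.9, 1.3]
width: 0.0048
finger_force: 30.0
```

```bash
python3 s.py
```

```text
[0.6004 0.0604 0.2852] [3.1405 0.0023 1.6225] [-0.8955 -5.8641  1.3449] [-1.3951  0.1684  0.0255] arm 0.23790026823048763
```

Emit:
play_rows(translation=[[0.02,0,0],[0,0,0],[0,0,0]], twist=[[0,0.03,0],[0,0,0],[0,0,0]], gripper=[-1,-1,-1])

```text
time: 29.7
tool_pos: [0.6004, 0.0604, 0.2852]
ee_rot: [3.141, 0.002, 1.622]
wrist_force: [-1.4, -8.1, 1.3]
width: 0.005
finger_force: 30.0
```

```bash
python3 s.py
```

```text
[0.6004 0.0604 0.2852] [3.1405 0.0019 1.622 ] [-1.445  -8.0793  1.2773] [-1.9992  0.1694  0.0649] arm 0.24745394010101582
```

Emit:
play_rows(translation=[[0.02,0,0],[0,0,0],[0,0,0]], twist=[[0,0.03,0],[0,0,0],[0,0,0]], gripper=[-1,-1,-1])

```text
time: 30.0
tool_pos: [0.6005, 0.0606, 0.2852]
ee_rot: [3.141, 0.001, 1.622]
wrist_force: [-0.8, -11.0, 0.8]
width: 0.0045
finger_force: 30.0
```

```bash
python3 s.py
```

```text
[0.6005 0.0606 0.2852] [3.1405 0.0009 1.6216] [ -0.7841 -11.0128   0.7776] [-2.4559  0.1057  0.0264] arm 0.22300422000077882
```

```bash
python3 - <<'E'
from h import *
im=robot.snapshot("scene")
for n in["square_blade","square_heel","square","lug_top","corner","handle_grip"]:print(n,[([round(float(v),3) for v in d["centre"]],round(float(d["score"]),2)) for d in robot.spot_point(n,"scene")][:2])
b=cv2.resize(im[150:260,210:320,::-1],None,fx=5.4,fy=5.4,interpolation=2);cv2.imwrite("pics/i.png",b)
E
```

```text
square_blade [([0.601, 0.049, 0.112], 0.93), ([0.782, -0.04, 0.087], 0.66)]
square_heel [([0.596, 0.064, 0.016], 0.78), ([0.786, -0.027, -0.002], 0.7)]
square [([0.758, -0.06, 0.0], 0.93), ([0.602, 0.021, 0.023], 0.84)]
lug_top [([0.597, 0.066, 0.077], 0.69)]
corner [([0.597, 0.064, 0.021], 0.55)]
handle_grip [([0.591, 0.255, 0.057], 0.59), ([0.604, 0.02, 0.019], 0.51)]
```

View pics/i.png

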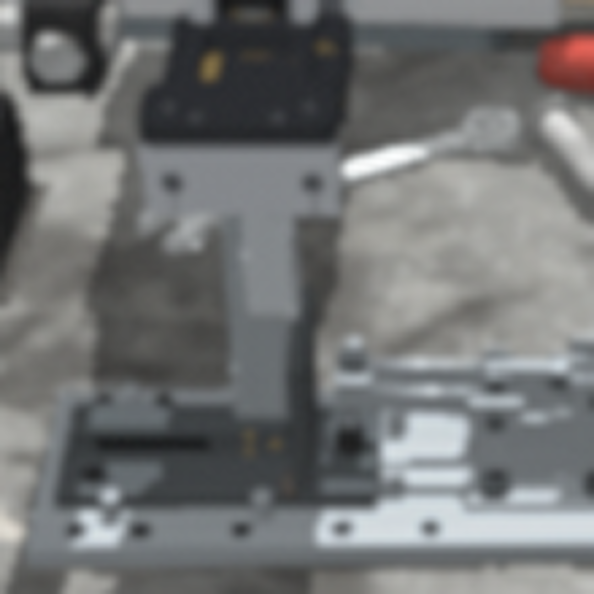

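The blade is upright, with its left edge from (228,220) to (235,415). The stock is flat, the lug is upright at about x = 316, and the clamp is shut. I add one small extra press, then check that it holds.

Emit:
play_rows(translation=[[0.01,0,0.02],[0,0,0],[0,0,0],[0,0,0],[0,0,0]], twist=[[0,0.02,0],[0,0,0],[0,0,0],[0,0,0],[0,0,0]], gripper=[-1,-1,-1,-1,-1])

```text
time: 30.85
tool_pos: [0.6004, 0.0608, 0.2852]
ee_rot: [3.14, -0.001, 1.621]
wrist_force: [-1.8, -11.6, 3.7]
width: 0.0047
finger_force: 30.0
```

```bash
python3 s.py
```

```text
[0.6004 0.0608 0.2852] [ 3.1403 -0.0005  1.6214] [ -1.7673 -11.5971   3.669 ] [-2.5447  0.4215  0.0174] arm 0.219426171701946
```

Steady, seated and pressed in, so I hand it in.

```bash
python3 -c "
from bench import robot
print(robot.close_job())"
```

```text
the job is handed in; nothing more can be done
None
```

I handed the job in at about 31 s with the toggle clamp locked and the square held pressed into the corner at about 11 N; by camera and force readings the stock is flat and the lug upright, though no verdict came back.

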